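# Roll the brass bush up the gutter to its stop

### The arm

A 7-joint arm with a two-finger parallel gripper is mounted at the origin on a cart in front of the work surface, level with it; the furniture and walls round the work are solid. World frame = base frame: x ahead of the robot, y to its left, z up, the work surface at z = 0. Lengths are in m, angles in rad, forces in N, time in s.
With the tool pointing down it reaches from about 0.425 to 0.95 m from the base axis. Payload 16.7 kg.
Tool frame: the origin (TCP) lies between the finger pads; the fingertips stand 19 mm ahead of it and the grasp point (between the pads) is the TCP (manip.nose_length is the distance from the TCP to the fingertips, in m); z points along the fingers, y is the line along which they close (so a half turn about z gives the same grasp; the last joint's range is limited). The gripper opens to 94 mm and grips with 3 to 60 N. Pads are 16 mm wide; open, the fingers measure 119 mm over their backs; the gripper's body (75 mm by 177 mm) begins 78 mm behind the grasp point.
Start: joints at [1.062, 0.426, 0.074, 1.606, -0.034, 1.111, -0.067], TCP at [0.237, -0.632, 0.224] pointing down, gripper open.
Joint ranges: [-2.85, 2.85], [-0.5, 2.14], [-1.23, 1.37], [0.21, 2.46], [-1.02, 4.16], [0.16, 2.05], [-2.73, 2.73]. Speed limits (rad/s): [1.89, 1.89, 2.39, 2.39, 3.01, 3.01, 3.01].

### API

Orientations are given as a unit quaternion [x, y, z, w].
In Python, from rig import manip gives the robot as it stands. The module is installed in compiled form; this text tells all that it offers.
- The arm moves only by the tool servo_tool, never from a script. Its argument "steps" is a list of rows, each a list of 2 entries, a list of its own where there are three numbers: the shift along the tool's x, y, z each as a share of 0.2 m, from -1 to 1, then the turn, a rotation vector about the tool's x, y, z each as a share of 90 degrees, from -1 to 1. In form: [[[dx, dy, dz], [wx, wy, wz]], ...]. A call has 1 to 5 rows; each row is the pose to reach, as a shift and turn from the pose commanded when the call began, along the tool's axes at that moment; what a row does not reach only later rows make up. A row lasts 1/12 s, in which the tool goes at most 41.7 mm and 7.16 degrees, less where a joint would pass 70% of its speed; a pose out of reach is approached as far as the arm can. A call with a number of a shift or a turn outside -1 to 1 is refused whole. A call with a gripper value outside its range is refused whole. "grip" is the opening, from 0 (shut) to 1 (fully open), set as the call begins (left out, the last holds). The fingers move at their own pace and stop on an object; "force" is the grip in N (left out, the last holds). Time passes only in rows, so rows that repeat a pose let the fingers close. It gives the time, the measured TCP pose, the force, the opening and the grip force at its end, in the units of the state.
- manip.observe(): the state, without advancing time (a new reading comes with each control period).
- manip.capture(name): name is "scene" or "top" or "wrist"; returns the picture (384x512x3 uint8, red, green, blue); there is no depth.
- manip.calibration(name): a dict with "K" (3x3 intrinsics, pixels), "cam_to_world" (4x4, takes a point from camera to world coordinates). Camera axes: x right, y down, z forward; pixel columns grow to the right and rows downward; lengths in m; the calibration is good to about 2 mm. The wrist camera is an equidistant fisheye: a pixel r from the principal point sees the ray r / f radians off the axis. A picture is of the moment at which its call begins: read the wrist's pose just before it. calibration takes no time and is no camera call; for the wrist camera it gives the pose at the moment of the call.
- manip.finish_job(): hands the job in; it is judged then, once.
The state is a dict: "time": time; "qpos": joint angles; "qvel": joint speeds; "joint_torque": joint torques, N m; "tcp_pos": TCP position; "eef_rot": TCP orientation; "force": force on the tool from outside, world axes, zero at the start; "wrist_torque": the same for the moment, N m; "finger_gap": opening from 0.0 (shut) to 1.0 (fully open); "finger_force": force on a finger pad.
Only numpy, scipy, OpenCV 4.12 (cv2) and the standard library are available. Lean on these libraries where they do the work, as an engineer would, in place of code of your own. Each camera call takes 0.05 s, during which the arm holds its last target. There are 200 camera calls.

### The job

Push the brass bush up its sloping gutter with the fingertips, over the crest near the top, so that it comes to rest in the dip against the end stop and cannot roll back down; then take the hand away. Roll it along the gutter without picking it up, and leave the dark steel bush at the bottom of the other gutter and the things lying around where they are.

Things in the scene. Friction and masses are not known exactly. Their poses are not given: they have to be found in the camera images.
- gutter_stand: Fixed stand, 245 x 160 x 66 mm: grey base, two like bare-metal gutters side by side between blue rails. Origin on the bench; x points uphill along the gutters, y left, z up. Gutter centre lines at y = +41 and -41 mm, 54 mm clear between rails 4 mm thick and 12 mm above the gutter floor. Stand frame, bush centre: at the low lip x -85, z 41 mm; on the crest z 59; seated x 84, z 55 mm.
- gutter_low (a point): Low end of the gutter floors, mid-way between the two gutters: x -100, z 16 mm in the stand's frame. Each gutter is closed here by a lip 8 mm high and 4 mm thick; the floor rises from here at 7 degrees to the crest. Axes as the stand's.
- gutter_crest (a point): Crest of the gutter floors, mid-way between the two gutters: x 61, z 36 mm in the stand's frame (rails there reach z 48 mm). Beyond it the floor falls at 10 degrees into a short dip, up to the end stop. Axes as the stand's.
- gutter_stop (a point): Top edge of the blue end stops' downhill face, mid-way between the two gutters: x 107, z 66 mm in the stand's frame. Axes as the stand's.
- brass_bush: Loose yellow brass bush (short tube, blind inside), 46 mm diameter, 50 mm long, about 0.25 kg, smooth and slippery, lying across either one of the gutters at its low lip. It rolls freely and rolls back if let go before the crest. Origin: its centre; its y axis is its own axis, level across the gutter, and x and z turn as it rolls.
- steel_bush: Loose dark steel bush, same shape and size as the brass one, at the low lip of the other gutter. To be left there. Origin: its centre.
- tape_roll: Loose roll of masking tape lying flat, 104 mm diameter, 24 mm high, left of the stand. Origin: centre of its underside. Bystander.
- ring_gauge: Loose knurled steel ring, 42 mm diameter, 14 mm high, lying flat right of the stand. Origin: centre of its underside. Bystander.
- screw_jar: Loose glass jar with a dark lid, 63 mm diameter, 79 mm high, standing to the left of the stand. Origin: centre of its underside. Bystander.
There are look-alikes about, which are no part of the job. There is more than one size of the brass_bush; the one meant has the size given above.

How it is judged:
By the outcome, as a careful person would: the job done as asked, in the order asked, and still so for the second after the job is handed in, with the robot touching nothing.
It also fails if it takes over 38 s, if anything falls off the work surface, if the arm or the gripper's body presses on something with over 40 N, if the wrist force passes 120 N, or if a joint passes its speed limit or range.

## Working session

There is one attempt and no reset: what is moved stays moved. The work goes in short steps, Python scripts to look and compute and a tool call to move; the robot and the scene stay as the last step left them, time stands still between calls to the robot, and variables do not carry over. Pictures are saved under pics/ and viewed, at most 10 in all, crops included, and the job is handed in when it is done.

Besides the shell and the picture viewer there is one more tool, called after ">>>" as name([rows], argument=value, ...), one row to a line, values as JSON. servo_tool: Moves the arm, as the interface text tells. Its arguments: {"type":"object","properties":{"steps":{"type":"array","items":{"type":"array"}},"grip":{"type":"number"},"force":{"type":"number"}},"required":["steps"]}

```bash
mkdir -p pics; python3 - <<'E'
from rig import manip
import cv2,numpy as np
s=manip.observe();print(s['time'],s['tcp_pos'],s['eef_rot'],s['force'])
for n in("scene","top"):
    im=manip.capture(n);cv2.imwrite(f'pics/{n}0.png',im[:,:,::-1]);c=manip.calibration(n);print(n,c['K'],np.round(c['cam_to_world'],4))
a=cv2.imread('pics/scene0.png')
E
```

```text
0.0 [ 0.23680935 -0.63163495  0.22374553] [ 9.83957440e-01  1.78402102e-01 -1.85371370e-04 -6.41056186e-04] [-0.10233908  0.51390778 -0.32267825]
scene [[362.88353874   0.         251.15453502]
 [  0.         362.88353874 191.54036078]
 [  0.           0.           1.        ]] [[-0.8144 -0.3874  0.432   0.1528]
 [-0.5799  0.5163 -0.6302  0.5948]
 [ 0.0212 -0.7638 -0.6451  0.7295]
 [ 0.      0.      0.      1.    ]]
top [[495.34583333   0.         248.32452425]
 [  0.         495.34583333 190.02875766]
 [  0.           0.           1.        ]] [[ 0.0216 -0.988   0.1532  0.3947]
 [-0.9997 -0.0198  0.0131 -0.0507]
 [-0.0099 -0.1535 -0.9881  1.31  ]
 [ 0.      0.      0.      1.    ]]
```

View pics/scene0.png

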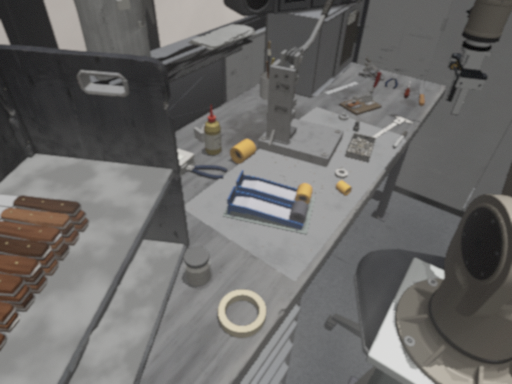

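View pics/top0.png

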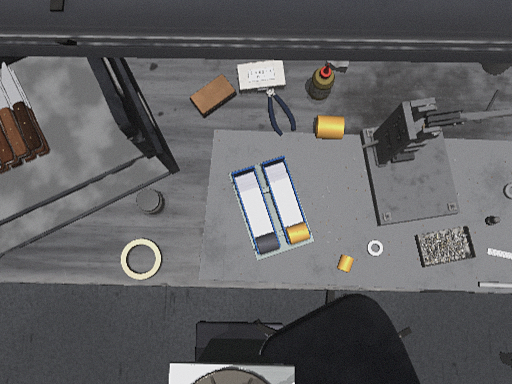

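The scene shows the stand at about (270,200), with brass at its low end (304,192) and dark steel beside it (300,208). In the top view, the brass candidates are:
- gutter bush (298,233)
- larger loose roll (330,127)
- small loose one (346,263)

The one in the gutter fits the description. I'll measure it and check it in a close crop.

```bash
cat > h.py <<'E'
import cv2,numpy as np
from rig import manip
def ray(n,uv,z):
    c=manip.calibration(n);T=c['cam_to_world'];d=T[:3,:3]@np.linalg.inv(c['K'])@[uv[0],uv[1],1]
    return T[:3,3]+d*(z-T[2,3])/d[2]
def proj(n,p):
    c=manip.calibration(n);T=c['cam_to_world'];q=c['K']@(T[:3,:3].T@(np.array(p)-T[:3,3]));return q[:2]/q[2]
E
python3 - <<'E'
from h import *
im=cv2.imread('pics/top0.png');hsv=cv2.cvtColor(im,cv2.COLOR_BGR2HSV)
m=cv2.inRange(hsv,(12,110,90),(32,255,255))
n,l,st,ce=cv2.connectedComponentsWithStats(m)
for i in range(1,n):
    if st[i,4]>60: 
        r=cv2.minAreaRect(np.argwhere(l==i)[:,::-1].astype(np.float32));print('brass',st[i],ce[i],r,ray('top',ce[i],.045))
b=cv2.inRange(hsv,(100,90,40),(125,255,255));b[:150]=0;b[265:]=0;b[:,:220]=0;b[:,325:]=0
pts=np.argwhere(b>0)[:,::-1].astype(np.float32);r=cv2.minAreaRect(pts);print('blue',r,cv2.boxPoints(r))
for p in cv2.boxPoints(r):print(ray('top',p,.05))
c=cv2.resize(im[145:275,215:360],None,fx=5,fy=4.6,interpolation=cv2.INTER_CUBIC);cv2.imwrite('pics/crop1.png',c)
E
```

```text
brass [315  67  19  18 124] [324.01612903  77.81451613] ((323.95001220703125, 76.15000915527344), (18.34120750427246, 16.127614974975586), 18.43494987487793) [ 0.89857878 -0.22982471  0.045     ]
brass [191  75  43  38 639] [212.08763693  93.32550861] ((212.33108520507812, 93.76351928710938), (21.15707015991211, 39.4079475402832), 54.462318420410156) [0.84989363 0.06831219 0.045     ]
brass [316 115  29  24 607] [329.91927512 126.67051071] ((329.8416442871094, 126.66708374023438), (27.91512680053711, 22.521865844726562), 2.862405300140381) [ 0.76392358 -0.24509713  0.045     ]
brass [286 223  24  21 342] [297.48538012 232.7251462 ] ((297.5000305175781, 232.49998474121094), (17.076295852661133, 20.23857307434082), 71.56504821777344) [ 0.48330319 -0.16159761  0.045     ]
brass [337 255  17  17 190] [345.27894737 263.07368421] ((345.2956237792969, 263.06201171875), (12.900800704956055, 14.609516143798828), 19.98310661315918) [ 0.40938928 -0.28247855  0.045     ]
blue ((270.3999938964844, 204.1999969482422), (85.3814926147461, 56.288536071777344), 71.56504821777344) [[230.2     172.59999]
 [283.59998 154.8    ]
 [310.59998 235.8    ]
 [257.2     253.59999]]
[0.63479742 0.0138702  0.05      ]
[ 0.68463795 -0.12378452  0.05      ]
[ 0.4758645  -0.19441397  0.05      ]
[ 0.42821321 -0.05994867  0.05      ]
```

View pics/crop1.png

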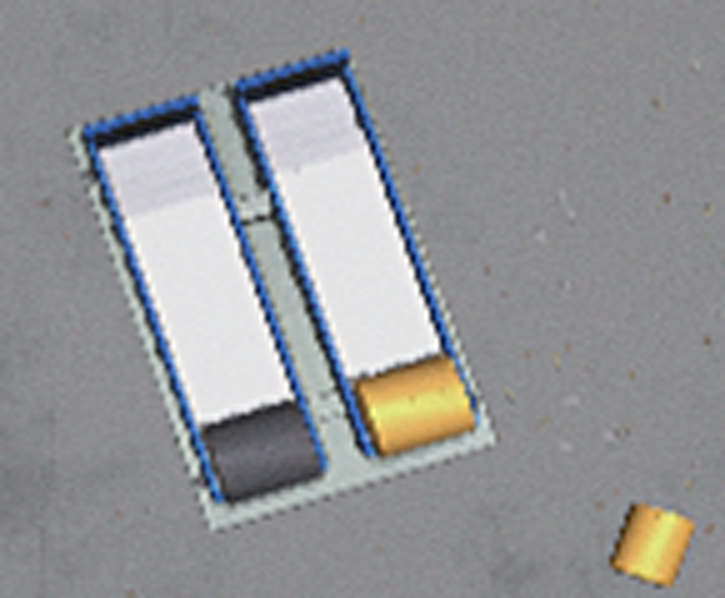

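Top crop: the brass bush fills the right-hand gutter at its low lip (crop ~(415,405)), with dark steel in the left gutter. The small brass roll at (652,545) is a decoy. Next I'll work out the stand pose.

```bash
python3 - <<'E'
from h import *
from scipy.optimize import least_squares
f=lambda x,y:(x/5+215,y/4.6+145)
# stand corners: (pixel, stand pt)
L=[((212,528),(-122.5,80,8)),((495,437),(-122.5,-80,8)),((85,130),(111,72,66)),((348,52),(111,-72,66))]
for p,s in L: print(s,ray('top',f(*p),s[2]/1000))
# stops' downhill top edge ends/outer corners, bush centroid
im=cv2.imread('pics/top0.png');hsv=cv2.cvtColor(im,cv2.COLOR_BGR2HSV)
m=cv2.inRange(hsv,(12,110,60),(32,255,255));m[:215]=0;m[250:]=0;m[:,:280]=0;m[:,320:]=0
M=cv2.moments(m,True);bc=(M['m10']/M['m00'],M['m01']/M['m00'])
b=ray('top',bc,.050);print('bush',b)
d=ray('top',f(348,52),.066)-ray('top',f(85,130),.066);print('stop len',np.linalg.norm(d),'yaw',np.degrees(np.arctan2(d[1],d[0]))+90)
# rails: fit line on right outer rail and left rail pixels at crop
for a,c in[((352,95),(440,340)),((205,135),(315,430)),((90,145),(205,470))]:
    A=ray('top',f(*a),.05);B=ray('top',f(*c),.033);e=A-B;print('rail yaw',np.degrees(np.arctan2(e[1],e[0])))
sc=cv2.imread('pics/scene0.png');h2=cv2.cvtColor(sc,cv2.COLOR_BGR2HSV);m=cv2.inRange(h2,(12,110,60),(32,255,255));m[:,:290]=0;m[:,320:]=0;m[:175]=0;m[210:]=0
M=cv2.moments(m,True);bs=(M['m10']/M['m00'],M['m01']/M['m00']);print('scene bush',bs,ray('scene',bs,.050),proj('scene',b))
E
```

```text
(-122.5, 80, 8) [ 0.41337895 -0.06107757  0.008     ]
(-122.5, -80, 8) [ 0.46779558 -0.20811002  0.008     ]
(111, 72, 66) [0.63012068 0.00840127 0.066     ]
(111, -72, 66) [ 0.67705398 -0.12546399  0.066     ]
bush [ 0.48285822 -0.16087468  0.05      ]
stop len 0.14185430588515943 yaw 19.320717456242235
rail yaw 19.417109978928938
rail yaw 20.10967127399054
rail yaw 19.331660683323534
scene bush (304.4782608695652, 190.1014492753623) [ 0.48648335 -0.16809543  0.05      ] [304.3629067  191.85482346]
```

>>> servo_tool([
  [[0.117,-0.118,0.03],[0,0,0.009]],
  [[0.235,-0.236,0.06],[0,0,0.009]],
  [[0.352,-0.355,0.09],[0,0,0.009]],
  [[0.47,-0.473,0.12],[0,0,0.009]],
  [[0.587,-0.591,0.15],[0,0,0.009]],
], grip=0.26)

```text
time: 0.52
tcp_pos: [0.3057, -0.4784, 0.194]
eef_rot: [0.985, 0.171, -0.0, -0.0]
force: [0.3, -1.3, 0.1]
finger_gap: 0.684
finger_force: 0.0
```

>>> servo_tool([
  [[0.117,-0.118,0.03],[0,0,0]],
  [[0.235,-0.236,0.06],[0,0,0]],
  [[0.352,-0.355,0.09],[0,0,0]],
  [[0.47,-0.473,0.12],[0,0,0]],
  [[0.587,-0.591,0.15],[0,0,0]],
])

```text
time: 0.93
tcp_pos: [0.3762, -0.3276, 0.1642]
eef_rot: [0.985, 0.171, -0.0, -0.0]
force: [0.8, -0.8, -0.1]
finger_gap: 0.328
finger_force: 0.0
```

>>> servo_tool([
  [[0.117,-0.118,0.03],[0,0,0]],
  [[0.235,-0.236,0.06],[0,0,0]],
  [[0.352,-0.355,0.09],[0,0,0]],
  [[0.47,-0.473,0.12],[0,0,0]],
  [[0.587,-0.591,0.15],[0,0,0]],
])

```text
time: 1.35
tcp_pos: [0.4468, -0.1767, 0.1342]
eef_rot: [0.985, 0.171, -0.0, -0.0]
force: [1.3, -0.7, -0.5]
finger_gap: 0.255
finger_force: 0.0
```

>>> servo_tool([
  [[0,0,0],[0,0,0]],
  [[0,0,0],[0,0,0]],
  [[0,0,0],[0,0,0]],
])

```text
time: 1.6
tcp_pos: [0.4462, -0.1787, 0.1344]
eef_rot: [0.985, 0.172, -0.0, -0.0]
force: [-0.8, -0.6, 0.8]
finger_gap: 0.258
finger_force: 0.0
```

```bash
cat >> h.py <<'E'
from scipy.spatial.transform import Rotation as R
O=np.array([.5525,-.0946]);YAW=np.radians(19.7);U=np.array([np.cos(YAW),np.sin(YAW)]);V=np.array([-U[1],U[0]])
def stat():
    s=manip.observe();p=s['tcp_pos'];r=R.from_quat(s['eef_rot']).as_matrix();d=p[:2]-O
    print('t',s['time'],'tcp',np.round(p,4),'stand',np.round([d@U,d@V],4),'toolyaw',np.degrees(np.arctan2(r[1,0],r[0,0])),'zax',np.round(r[:,2],3),'F',np.round(s['force'],1),'gap',s['finger_gap'])
    return s
E
python3 - <<'E'
from h import *
stat();c=manip.calibration('wrist');print(c)
im=manip.capture('wrist');cv2.imwrite('pics/w1.png',im[:,:,::-1])
E
```

```text
t 1.6 tcp [ 0.4462 -0.1787  0.1344] stand [-0.1284 -0.0433] toolyaw 19.750848372829775 zax [-0.001 -0.    -1.   ] F [-0.8 -0.6  0.8] gap 0.25823301300545426
{'K': array([[297.31863964,   0.        , 255.60996707],
       [  0.        , 297.31863964, 193.99689022],
       [  0.        ,   0.        ,   1.        ]]), 'cam_to_world': array([[ 3.37800414e-01, -9.02660900e-01, -2.66634919e-01,
         5.25206426e-01],
       [-9.41217356e-01, -3.23698270e-01, -9.65883993e-02,
        -1.49705331e-01],
       [ 8.77309166e-04,  2.83589015e-01, -9.58945515e-01,
         2.93395228e-01],
       [ 0.00000000e+00,  0.00000000e+00,  0.00000000e+00,
         1.00000000e+00]])}
```

View pics/w1.png

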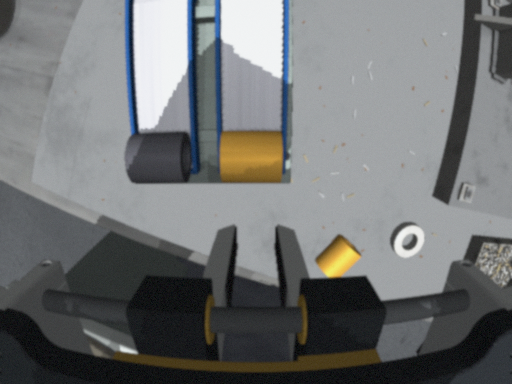

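Wrist view: the brass bush is at (252,156), straight ahead of the fingertips (centre about column 256). Steel is at (158,157). I'll ray-cast the bush.

```bash
python3 - <<'E'
from h import *
c=manip.calibration('wrist');K=c['K'];T=c['cam_to_world']
def fr(u,v,z):
    x=np.array([u-K[0,2],v-K[1,2]]);r=np.hypot(*x);t=r/K[0,0];d=T[:3,:3]@np.r_[np.sin(t)*x/r,np.cos(t)];p=T[:3,3]+d*(z-T[2,3])/d[2];e=p[:2]-O;return np.round(p,4),np.round([e@U,e@V],4)
for n,u,v,z in[('bushL',219,156,.06),('bushR',286,156,.06),('back',252,182,.041),('front',252,131,.05),('railL',219,100,.04),('railR',288,100,.04),('steelL',126,157,.06)]:print(n,*fr(u,v,z))
s=manip.observe();p=s['tcp_pos'];r=R.from_quat(s['eef_rot']).as_matrix();
E
```

```text
bushL [ 0.4801 -0.1356  0.06  ] [-0.082  -0.0142]
bushR [ 0.498  -0.1859  0.06  ] [-0.0821 -0.0676]
back [ 0.4641 -0.169   0.041 ] [-0.1083 -0.0403]
front [ 0.5068 -0.154   0.05  ] [-0.063  -0.0405]
railL [ 0.522  -0.1189  0.04  ] [-0.0369 -0.0126]
railR [ 0.5415 -0.1737  0.04  ] [-0.037  -0.0707]
steelL [ 0.454  -0.0595  0.06  ] [-0.0809  0.0663]
```

>>> servo_tool([
  [[-0.01,-0.011,0.08],[0,0,0]],
  [[-0.01,-0.011,0.16],[0,0,0]],
  [[-0.01,-0.011,0.25],[0,0,0]],
  [[-0.01,-0.011,0.33],[0,0,0]],
  [[-0.01,-0.011,0.4],[0,0,0]],
])

```text
time: 2.07
tcp_pos: [0.4432, -0.1783, 0.0537]
eef_rot: [0.985, 0.17, -0.0, 0.0]
force: [-0.1, -0.7, -0.7]
finger_gap: 0.261
finger_force: 0.0
```

>>> servo_tool([
  [[0.02,0,0],[0,0,0]],
  [[0.04,0,0],[0,0,0]],
  [[0.06,0,0],[0,0,0]],
  [[0.07,0,0],[0,0,0]],
  [[0.08,0,0],[0,0,0]],
])

```text
time: 2.48
tcp_pos: [0.4597, -0.1717, 0.0553]
eef_rot: [0.985, 0.171, 0.001, 0.0]
force: [-0.8, 0.5, 1.0]
finger_gap: 0.259
finger_force: 0.5
```

```bash
python3 -c "
from h import *
stat()
im=manip.capture('wrist');cv2.imwrite('pics/w2.png',im[:,:,::-1])"
```

```text
t 2.4833 tcp [ 0.4597 -0.1717  0.0553] stand [-0.1133 -0.0413] toolyaw 19.734887852035207 zax [ 0.001 -0.    -1.   ] F [-0.8  0.5  1. ] gap 0.2592591157238895
```

View pics/w2.png

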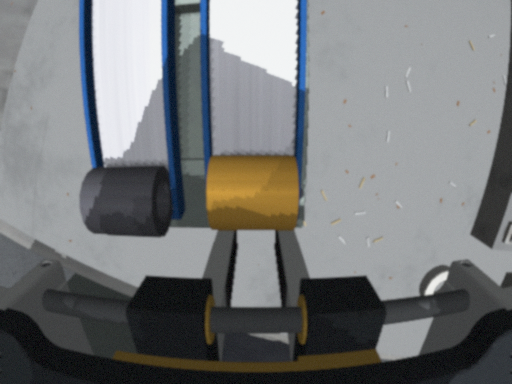

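Wrist view: both fingertips are square against the back of the brass bush (around (252,228)). Starting the push at 7° uphill.

>>> servo_tool([
  [[0.03,0,-0.004],[0,0,0]],
  [[0.06,0,-0.007],[0,0,0]],
  [[0.09,0,-0.011],[0,0,0]],
  [[0.12,0,-0.015],[0,0,0]],
  [[0.15,0,-0.018],[0,0,0]],
])

```text
time: 2.95
tcp_pos: [0.488, -0.161, 0.0583]
eef_rot: [0.985, 0.172, 0.0, -0.0]
force: [-1.2, -0.2, 0.9]
finger_gap: 0.261
finger_force: 0.6
```

>>> servo_tool([
  [[0.03,0,-0.004],[0,0,0]],
  [[0.06,0,-0.007],[0,0,0]],
  [[0.09,0,-0.011],[0,0,0]],
  [[0.12,0,-0.015],[0,0,0]],
  [[0.15,0,-0.018],[0,0,0]],
])

```text
time: 3.37
tcp_pos: [0.5161, -0.151, 0.0618]
eef_rot: [0.985, 0.171, 0.0, -0.0]
force: [-0.6, -0.6, 0.4]
finger_gap: 0.259
finger_force: 0.6
```

```bash
python3 -c "
from h import *
stat()
im=manip.capture('wrist');cv2.imwrite('pics/w3.png',im[:,:,::-1])"
```

```text
t 3.3667 tcp [ 0.5161 -0.151   0.0618] stand [-0.0533 -0.0408] toolyaw 19.747620130354527 zax [ 0.  0. -1.] F [-0.6 -0.6  0.4] gap 0.2585014955555432
```

View pics/w3.png

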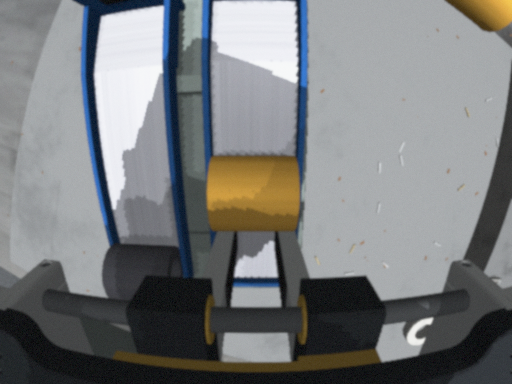

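Wrist view: the bush has rolled up squarely at (252,192) with both fingertips behind it, and steel hasn't moved. Continuing, slower near the crest.

>>> servo_tool([
  [[0.03,0,-0.004],[0,0,0]],
  [[0.06,0,-0.007],[0,0,0]],
  [[0.09,0,-0.011],[0,0,0]],
  [[0.12,0,-0.015],[0,0,0]],
  [[0.15,0,-0.018],[0,0,0]],
])

```text
time: 3.83
tcp_pos: [0.5443, -0.1409, 0.0654]
eef_rot: [0.985, 0.171, 0.0, -0.0]
force: [-1.3, -1.1, 1.6]
finger_gap: 0.264
finger_force: 0.6
```

>>> servo_tool([
  [[0.03,0,-0.004],[0,0,0]],
  [[0.06,0,-0.007],[0,0,0]],
  [[0.09,0,-0.011],[0,0,0]],
  [[0.12,0,-0.015],[0,0,0]],
  [[0.15,0,-0.018],[0,0,0]],
])

```text
time: 4.25
tcp_pos: [0.5725, -0.1307, 0.069]
eef_rot: [0.985, 0.171, 0.0, -0.0]
force: [-1.1, -1.1, 1.0]
finger_gap: 0.258
finger_force: 0.6
```

>>> servo_tool([
  [[0.02,0,-0.003],[0,0,0]],
  [[0.04,0,-0.006],[0,0,0]],
  [[0.06,0,-0.009],[0,0,0]],
  [[0.08,0,-0.012],[0,0,0]],
  [[0.1,0,-0.015],[0,0,0]],
])

```text
time: 4.67
tcp_pos: [0.591, -0.1241, 0.0719]
eef_rot: [0.985, 0.171, -0.0, -0.0]
force: [-1.0, -0.5, -0.1]
finger_gap: 0.26
finger_force: 0.2
```

>>> servo_tool([
  [[0.02,0,0],[0,0,0]],
  [[0.04,0,0],[0,0,0]],
  [[0.06,0,0],[0,0,0]],
  [[0.08,0,0],[0,0,0]],
  [[0.1,0,0],[0,0,0]],
])

```text
time: 5.08
tcp_pos: [0.61, -0.1173, 0.0719]
eef_rot: [0.985, 0.171, 0.0, -0.0]
force: [0.3, -0.3, 0.5]
finger_gap: 0.26
finger_force: 0.0
```

```bash
python3 -c "
from h import *
stat()
im=manip.capture('wrist');cv2.imwrite('pics/w4.png',im[:,:,::-1])"
```

```text
t 5.0833 tcp [ 0.61   -0.1173  0.0719] stand [ 0.0465 -0.0407] toolyaw 19.74319415900694 zax [ 0.  0. -1.] F [ 0.3 -0.3  0.5] gap 0.2598446892932326
```

View pics/w4.png

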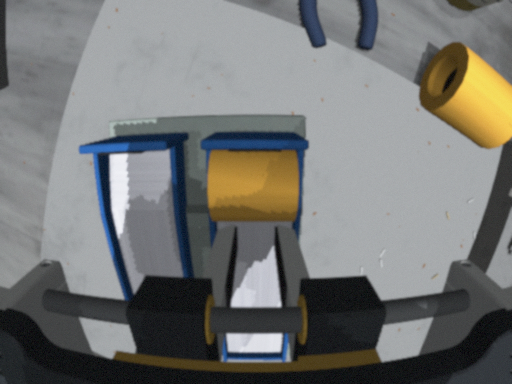

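Wrist view: the bush (252,185) has dropped over the crest and sits against the stop (255,143), ahead of the fingertips. Backing off and lifting.

>>> servo_tool([
  [[0,0,0],[0,0,0]],
  [[0,0,0],[0,0,0]],
  [[-0.04,0,0],[0,0,0]],
  [[-0.08,0,0],[0,0,0]],
  [[-0.1,0,-0.02],[0,0,0]],
])

```text
time: 5.55
tcp_pos: [0.5887, -0.1249, 0.0753]
eef_rot: [0.985, 0.171, -0.001, -0.0]
force: [-0.3, -0.2, 0.2]
finger_gap: 0.257
finger_force: 0.0
```

>>> servo_tool([
  [[0,0,-0.1],[0,0,0]],
  [[0,0,-0.2],[0,0,0]],
  [[0,0,-0.35],[0,0,0]],
  [[0,0,-0.5],[0,0,0]],
  [[0,0,-0.65],[0,0,0]],
])

```text
time: 5.97
tcp_pos: [0.5898, -0.1246, 0.2076]
eef_rot: [0.985, 0.171, -0.0, -0.0]
force: [0.4, -0.7, -0.0]
finger_gap: 0.258
finger_force: 0.0
```

>>> servo_tool([
  [[-0.1,0,0],[0,0,0]],
  [[-0.2,0,0],[0,0,0]],
  [[-0.3,0,0],[0,0,0]],
  [[-0.3,0,0],[0,0,0]],
  [[-0.3,0,0],[0,0,0]],
])

```text
time: 6.38
tcp_pos: [0.5334, -0.1452, 0.2066]
eef_rot: [0.985, 0.171, 0.0, 0.0]
force: [0.0, 0.1, -0.0]
finger_gap: 0.262
finger_force: 0.0
```

```bash
python3 -c "
from h import *
stat()
im=manip.capture('wrist');cv2.imwrite('pics/w5.png',im[:,:,::-1])"
```

```text
t 6.3833 tcp [ 0.5334 -0.1452  0.2066] stand [-0.035  -0.0412] toolyaw 19.65941027866511 zax [ 0.001 -0.    -1.   ] F [ 0.   0.1 -0. ] gap 0.2620506825618253
```

View pics/w5.png

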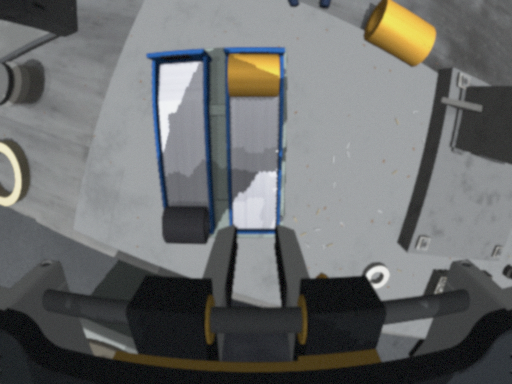

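Wrist view: the brass bush rests at the stop (254,75), steel is still at its lip (186,225), and the hand is clear.

```bash
python3 -c "
from rig import manip
print(manip.finish_job())"
```

```text
the job is handed in; nothing more can be done
None
```

The brass bush is over the crest and resting in the dip against the end stop, with the hand clear, the steel bush still at its lip and the other items untouched; the job was handed in after about 6.4 s of robot time.

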